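# Make room in the soft-jaw rack and slot the red jaw in

### The arm

A 6-joint arm with a two-finger parallel gripper is mounted at the origin on the work surface. World frame = base frame: x ahead of the robot, y to its left, z up, the work surface at z = 0. Lengths are in m, angles in rad, forces in N, time in s.
With the tool pointing down it reaches from about 0.25 to 0.775 m from the base axis. Payload 8.9 kg.
Tool frame: the origin (TCP) lies at the very end of the fingers, on their centre line; the grasp point (between the pads) lies 19 mm behind it (manip.grip_point_offset is the distance from the TCP to the grasp point, in m); z points along the fingers, y is the line along which they close (so a half turn about z gives the same grasp; the last joint's range is limited). The gripper opens to 85 mm and grips with 20 to 120 N. Pads are 22 mm wide; open, the fingers measure 114 mm over their backs; the gripper's body (76 mm by 85 mm) begins 54 mm behind the grasp point. The pads swing forward as they close: fully open they stand 13 mm farther back than shut.
Start: joints at [-1.414, 0.291, -0.153, 1.127, 0, 1.431], TCP at [0.153, -0.502, 0.231] pointing down, gripper open.
Joint ranges: [-2.52, 2.52], [-0.91, 1.74], [-1.3, 1.37], [-1.96, 2.02], [-1.52, 1.47], [-3.14, 3.14]. Speed limits (rad/s): [2.22, 2.22, 2.79, 3.14, 3.14, 3.14].

### API

Orientations are given as a unit quaternion [w, x, y, z].
In Python, from plant import readout, optics, manip gives the robot as it stands.
- The arm moves only by the tool arm_command, never from a script. Its arguments are lists of equal length, an entry for each row: "delta_pos": the shift along the tool's x, y, z in mm, a list of three; "angular": the turn, a rotation vector about the tool's x, y, z in degrees, a list of three; "gripper": the finger opening in mm, from 0 to 85.4. A call has 1 to 8 rows; each row is the pose to reach, as a shift and turn from the pose commanded when the call began, along the tool's axes at that moment; what a row does not reach only later rows make up. A row lasts 1/12 s, in which the tool goes at most 41.7 mm and 7.16 degrees, less where a joint would pass 70% of its speed; a pose out of reach is approached as far as the arm can. A call with a gripper value outside its range is refused whole. The fingers move at their own pace and stop on an object; "force" is the grip in N (left out, the last holds). Time passes only in rows, so rows that repeat a pose let the fingers close. It gives the time, the measured TCP pose, the force, the opening and the grip force at its end, in the units of the state.
- readout.read_state(): the state, without advancing time (a new reading comes with each control period).
- optics.read_camera(name): name is "side" or "top" or "wrist"; returns a dict with "pixels" (420x560x3 uint8, red, green, blue), "fx", "fy", "cx", "cy" (pixels), "R" (3x3) and "t" (3): a world point X has camera coordinates R X + t. Camera axes: x right, y down, z forward; pixel columns grow to the right and rows downward; lengths in m; the calibration is good to about 2 mm. A picture is of the moment at which its call begins. There is no depth.
- manip.sign_off(): hands the job in; it is judged then, once.
The state is a dict: "time": time; "joint_positions": joint angles; "dq": joint speeds; "tau": joint torques, N m; "tcp_pos": TCP position; "tcp_rot": TCP orientation; "force": force on the tool from outside, world axes, zero at the start; "wrist_torque": the same for the moment, N m; "opening": opening from 0.0 (shut) to 1.0 (fully open); "gripper_force": force on a finger pad.
Only numpy, scipy, OpenCV 4.12 (cv2) and the standard library are available. Lean on these libraries where they do the work, as an engineer would, in place of code of your own. Each camera call takes 0.05 s, during which the arm holds its last target. There are 200 camera calls.

### The job

Put the vise jaw with the red stud into the blue rack, between the green and the yellow one, standing fully home on the rack floor. First make room: without lifting them, slide the green and the yellow jaw apart by their studs, each gently until you feel its half of the row come up against the stop hidden in that end of the rack; press neither the row against its stops nor the red jaw against its neighbours harder than about 25 N, lower the red jaw in rather than dropping it, and leave the other things on the bench where they are.

Things in the scene. Friction and masses are not known exactly. Their poses are not given: they have to be found in the camera images.
- rack: Blue steel rack fixed to the bench, 110 (its x) x 240 (its y) mm; origin at the centre of its underside, on the bench; z up. Jaws stand side by side along its y axis in an open channel: floor 8 mm above the bench, 76 mm wide in x, between 12 mm thick rails with tops 20 mm above the bench. Four blocks (124 mm in all) stand in it; slid apart fully against the stops they leave a 40 mm gap.
- hood_left (a point): Centre of the mouth of the +y hood, on the channel floor, 64 mm from the rack's centre. The hood closes in the last 56 mm of the rack; top 57 mm above the bench. In each hood, out of sight, is a rubber end stop. The two stops are joined, inner faces 164 mm apart, and clamped anywhere up to 15 mm either way along y off the rack's middle: how far each half can slide (1 to 33 mm) must be felt.
- hood_right (a point): The same point at the -y hood, which is like the other.
- jaw_green: Aluminium vise soft jaw with green square grip stud, inner block of the +y half of the row. Block 70 (x) x 26 (y) x 40 (z) mm, edges rounded 3 mm, about 0.22 kg; stud 14 x 14 mm, centred, from 40 to 76 mm above the origin. Origin at the centre of the underside, z up; axes start parallel to the rack's. Loose on the rack floor; sliding it towards +y pushes the grey block behind it too.
- jaw_yellow: Like the green jaw, same sizes, stud yellow; the inner block of the -y half of the row, with the other plain grey block behind it. The gap between the green and the yellow jaw is 4 to 6 mm at the start. The faces are oiled: a half of the row slides with 1 to 3 N, and the stop is then felt as a firm rise. Higher grip forces keep a jaw from tilting as it slides.
- jaw_red: The jaw to put in: like the green one but thicker, 70 (x) x 36 (y) x 40 (z) mm, about 0.3 kg, same stud in red; stands loose on the bench beside the rack. Origin at the centre of its underside, z up. Grip it by the stud; in the rack only the two stud faces that look along the rack's x axis are free for fingers. It fits either way round.
- end_left: Plain grey block without stud, 70 (x) x 36 (y) x 40 mm, 0.3 kg, origin at the centre of its underside; last in the +y half of the row, about 0.6 mm behind the green jaw, its outer face just inside the hood.
- end_right: The same, last in the -y half of the row, behind the yellow jaw.
- jaw_white: A jaw with a white stud, otherwise like the green one, standing on the bench near the red one (their places may be swapped); not wanted, leave it alone. Origin at the centre of its underside.
- oil: Oil bottle, 52 mm diameter, 150 mm tall, standing on the bench; origin at the centre of its underside. Leave alone.
- cup: Steel cup, 72 mm diameter, 85 mm tall; origin at the centre of its underside. Leave alone.
- spanner: Steel spanner about 170 mm long lying on the bench; origin at its middle, underside. Leave alone.
Mind the look-alikes: they are no part of the job. What is shaped like the jaw_yellow but turquoise is not meant.

How it is judged:
By the outcome, as a careful person would: the job done as asked, in the order asked, and still so for the second after the job is handed in, with the robot touching nothing.
It also fails if it takes over 64 s, if anything falls off the work surface, if the arm or the gripper's body presses on something with over 40 N, if the wrist force passes 120 N, or if a joint passes its speed limit or range.

## Working session

There is one attempt and no reset: what is moved stays moved. The work goes in short steps, Python scripts to look and compute and a tool call to move; the robot and the scene stay as the last step left them, time stands still between calls to the robot, and variables do not carry over. Pictures are saved under pics/ and viewed, at most 12 in all, crops included, and the job is handed in when it is done.

Besides the shell and the picture viewer there is one more tool, called after "Call:" as name(argument=value, ...) on one line, values as JSON. arm_command: Moves the arm, as the interface text tells. Its arguments: {"type":"object","properties":{"delta_pos":{"type":"array","items":{"type":"array","items":{"type":"number"}}},"angular":{"type":"array","items":{"type":"array","items":{"type":"number"}}},"gripper":{"type":"array","items":{"type":"number"}},"force":{"type":"number"}},"required":["delta_pos","angular","gripper"]}

```bash
ls; mkdir -p pics; python3 - <<'E'
from plant import readout, optics, manip
import cv2,numpy as np
print(readout.read_state(), manip.grip_point_offset)
ims=[]
for n in ["top","side"]:
    c=optics.read_camera(n); cv2.imwrite(f"pics/{n}0.png",c["pixels"][:,:,::-1]); 
    np.savez(f"pics/{n}0.npz",**c)
    print(n,c["fx"],c["cx"],c["cy"],np.round(c["R"],3).tolist(),np.round(c["t"],3))
E
```

```text
pics
{'time': 0.0, 'joint_positions': array([-1.41433718e+00,  2.91242818e-01, -1.54123515e-01,  1.12671711e+00,
        1.63183012e-05,  1.43151063e+00]), 'dq': array([ 0.00092243, -0.00134925,  0.00135476,  0.00054438,  0.00170034,
       -0.00193202]), 'tau': array([-8.42673162e-04, -5.37136352e+01,  3.31375802e+01,  1.58265891e-02,
       -1.49693506e-04,  2.42953109e-05]), 'tcp_pos': array([ 0.15295897, -0.50176176,  0.23075283]), 'tcp_rot': array([-6.43606858e-04,  9.89086577e-01,  1.47334073e-01,  2.63283600e-06]), 'force': array([-0.27072844,  0.3434913 , -0.28494499]), 'wrist_torque': array([ 0.03102344, -0.01354265, -0.02152616]), 'gripper_force': 0.0, 'opening': 0.9987005014744958} 0.0187
top 459.8081890480346 271.65724538340936 201.52145665860968 [[-0.027, -0.999, 0.022], [-0.995, 0.025, -0.099], [0.098, -0.025, -0.995]] [-0.058  0.541  1.088]
side 389.7562922883957 273.4300459551059 207.1259791781052 [[-0.999, -0.045, -0.021], [-0.01, 0.593, -0.805], [0.049, -0.804, -0.593]] [0.541 0.07  0.965]
```

View pics/top0.png

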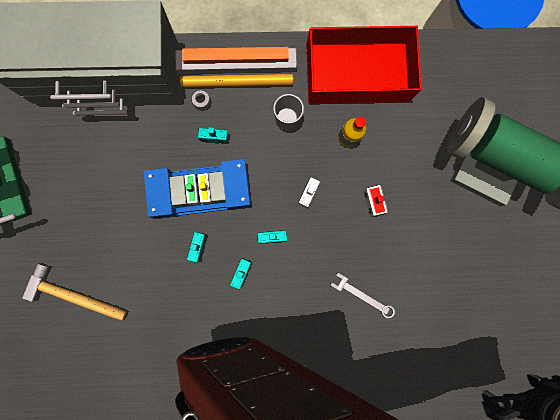

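View pics/side0.png

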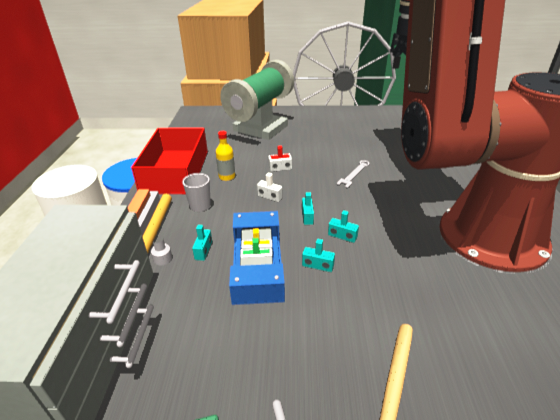

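The top view shows the rack at (197,188), the green stud at (190,186) and the yellow at (204,186). A jaw with red is at (377,200) and the white one at (310,192). Four turquoise look-alikes are at (213,134), (197,247), (272,237) and (241,273). Other red things are the tray at (365,65) and the oil cap at (359,124). Only (377,200) is a jaw block with a red stud; I'll confirm it in an enlarged crop.

```bash
cat > h.py <<'E'
import numpy as np,cv2
def ray(c,u,v,z):
    d=np.array([(u-c["cx"])/c["fx"],(v-c["cy"])/c["fy"],1.]); R=c["R"]; o=-R.T@c["t"]; d=R.T@d
    return o+d*(z-o[2])/d[2]
def proj(c,X):
    p=c["R"]@np.asarray(X,float)+c["t"]; return np.array([c["fx"]*p[0]/p[2]+c["cx"],c["fy"]*p[1]/p[2]+c["cy"]])
def blobs(c,hlo,hhi,roi,smin=120,vmin=60,vmax=255,amin=8):
    h=cv2.cvtColor(np.ascontiguousarray(c["pixels"]),cv2.COLOR_RGB2HSV)
    m=cv2.inRange(h,(hlo,smin,vmin),(hhi,255,vmax))
    if hlo==0: m|=cv2.inRange(h,(172,smin,vmin),(180,255,vmax))
    k=np.zeros_like(m); a,b,e,f=roi; k[b:f,a:e]=m[b:f,a:e]
    return k,[q for q in cv2.findContours(k,cv2.RETR_EXTERNAL,cv2.CHAIN_APPROX_NONE)[0] if cv2.contourArea(q)>=amin]
E
python3 - <<'E'
from h import *
T=dict(np.load("pics/top0.npz"));S=dict(np.load("pics/side0.npz"))
a=T["pixels"][150:250,290:420];b=T["pixels"][150:225,135:260];s=S["pixels"][140:210,250:350];s2=S["pixels"][200:310,220:300]
f=lambda i,w,h:cv2.resize(i,(w,h),interpolation=cv2.INTER_CUBIC)
o=np.vstack([np.hstack([f(a,390,300),f(s,400,300)]),np.hstack([f(b,490,294),f(s2,300,294)])])
cv2.imwrite("pics/crop0.png",o[:,:,::-1])
for n,c,hl,hh,roi,z in [("red",T,0,8,(360,175,395,225),.076),("green",T,45,75,(180,170,225,205),.084),("yel",T,22,34,(180,170,225,205),.084),("blue",T,105,125,(130,150,260,225),.02)]:
    for q in blobs(c,hl,hh,roi)[1]:
        r=cv2.minAreaRect(q);print(n,np.round(r[0],1),np.round(r[1],1),r[2],cv2.contourArea(q),np.round(ray(c,*r[0],z),4))
        if n in("blue","red"): print([np.round(ray(c,*p,.057 if n=="blue" else .04)[:2],3).tolist() for p in cv2.boxPoints(r)])
E
```

```text
red [378.  199.7] [24.8 11.8] 74.74488067626953 214.0 [ 0.5327 -0.3191  0.076 ]
[[0.562, -0.308], [0.569, -0.336], [0.511, -0.349], [0.504, -0.321]]
green [191.5 195.5] [5. 9.] 0.0 38.0 [0.5521 0.1131 0.084 ]
green [188.7 182.6] [13.  8.] 83.6598129272461 62.0 [0.5822 0.1192 0.084 ]
yel [204.5 194.5] [5. 9.] 0.0 40.0 [0.5537 0.0833 0.084 ]
yel [202.5 181.5] [13.  7.] 90.0 60.5 [0.584  0.0875 0.084 ]
blue [196.1 188.4] [ 48.6 103.3] 83.38654327392578 4524.0 [0.5766 0.1112 0.02  ]
[[0.618, 0.233], [0.641, -0.01], [0.526, -0.02], [0.504, 0.22]]
```

View pics/crop0.png

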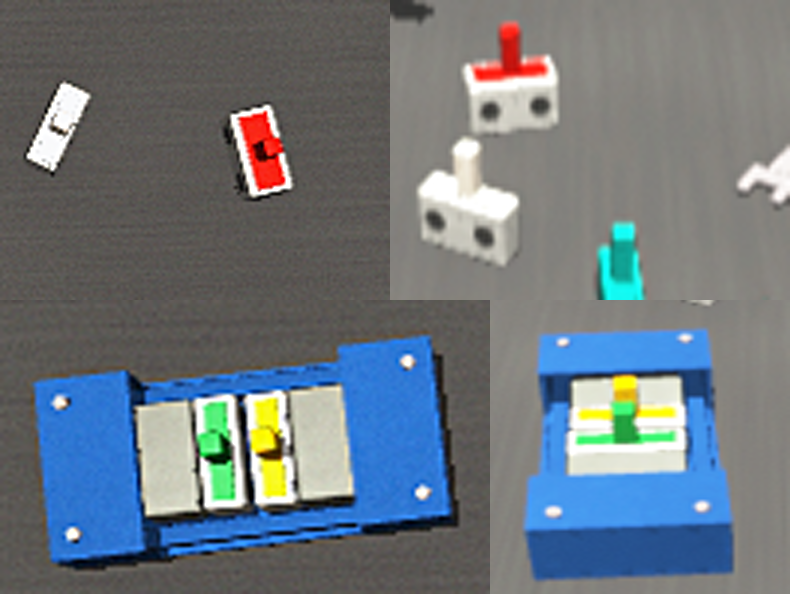

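The crop confirms the red jaw (red band and stud, thicker block) at (377,200), with the white jaw beside it. The rack yaw is about 5.3°. I'll move above the green/yellow pair and look with the wrist camera.

```bash
cat >> h.py <<'E'
from scipy.spatial.transform import Rotation as Ro
def toolR(s): q=s["tcp_rot"]; return Ro.from_quat([q[1],q[2],q[3],q[0]])
def plan(s,p,ydeg):
    "tool-frame shift (mm) and turn (deg) to TCP p, pointing down, tool y at world angle ydeg (mod 180)"
    R=toolR(s); y=np.radians(ydeg); best=None
    for k in (0,np.pi):
        Y=np.array([np.cos(y+k),np.sin(y+k),0]);Z=np.array([0,0,-1.]);X=np.cross(Y,Z)
        v=(R.inv()*Ro.from_matrix(np.c_[X,Y,Z])).as_rotvec(degrees=True)
        if best is None or np.linalg.norm(v)<np.linalg.norm(best): best=v
    return np.round(R.inv().apply(np.asarray(p)-s["tcp_pos"])*1000,1),np.round(best,2)
E
python3 - <<'E'
from h import *
from plant import readout
T=dict(np.load("pics/top0.npz"));s=readout.read_state()
for p in [(190.1,188.2),(203.5,187.3)]: print(ray(T,*p,.048))
print(ray(T,377,200,.04))
print(plan(s,(.57,.105,.20),5.3))
E
```

```text
[0.57388355 0.12162568 0.048     ]
[0.57528138 0.08983181 0.048     ]
[ 0.53549304 -0.32588032  0.04      ]
(array([ 575.8, -458.9,   31.4]), array([-5.000e-02, -5.000e-02, -7.835e+01]))
```

Call:
arm_command(delta_pos=[[576, -459, 31], [576, -459, 31], [576, -459, 31], [576, -459, 31], [576, -459, 31], [576, -459, 31], [576, -459, 31], [576, -459, 31]], angular=[[0, 0, -78.4], [0, 0, -78.4], [0, 0, -78.4], [0, 0, -78.4], [0, 0, -78.4], [0, 0, -78.4], [0, 0, -78.4], [0, 0, -78.4]], gripper=[60, 60, 60, 60, 60, 60, 60, 60], force=80)

```text
time: 0.77
tcp_pos: [0.3422, -0.2258, 0.2172]
tcp_rot: [0.0, 0.796, 0.606, 0.0]
force: [1.6, 0.1, -0.2]
opening: 0.708
gripper_force: 0.0
```

```bash
python3 - <<'E'
from h import *
from plant import readout
s=readout.read_state(); print(s["tcp_pos"],plan(s,(.57,.105,.20),5.3))
E
```

```text
[ 0.34220499 -0.22584496  0.21720504] (array([379.5, 131.6,  17.2]), array([ 1.000e-02,  0.000e+00, -2.073e+01]))
```

Call:
arm_command(delta_pos=[[375, 130, 17], [375, 130, 17], [375, 130, 17], [375, 130, 17], [375, 130, 17], [375, 130, 17], [375, 130, 17], [375, 130, 17]], angular=[[0, 0, -20.7], [0, 0, -20.7], [0, 0, -20.7], [0, 0, -20.7], [0, 0, -20.7], [0, 0, -20.7], [0, 0, -20.7], [0, 0, -20.7]], gripper=[60, 60, 60, 60, 60, 60, 60, 60])

```text
time: 1.43
tcp_pos: [0.5327, 0.0477, 0.2027]
tcp_rot: [-0.0, 0.676, 0.737, -0.0]
force: [1.9, -1.6, 0.9]
opening: 0.705
gripper_force: 0.0
```

Call:
arm_command(delta_pos=[[30, 10, 0], [30, 10, 0], [30, 10, 0], [30, 10, 0]], angular=[[0, 0, 0], [0, 0, 0], [0, 0, 0], [0, 0, 0]], gripper=[60, 60, 60, 60])

```text
time: 1.77
tcp_pos: [0.539, 0.0761, 0.2026]
tcp_rot: [-0.0, 0.676, 0.737, -0.0]
force: [-0.6, -0.0, -0.0]
opening: 0.706
gripper_force: 0.0
```

```bash
python3 - <<'E'
from h import *
from plant import readout,optics
c=optics.read_camera("wrist"); np.savez("pics/w1.npz",**c); cv2.imwrite("pics/w1.png",c["pixels"][:,:,::-1])
s=readout.read_state(); print(s["tcp_pos"],s["tcp_rot"],s["force"],-c["R"].T@c["t"])
for n,hl,hh in[("g",45,75),("y",22,34),("b",105,125)]:
    for q in blobs(c,hl,hh,(0,0,560,420),amin=60)[1]:
        r=cv2.minAreaRect(q);print(n,np.round(r[0],1),np.round(r[1],1),r[2],np.round(ray(c,*r[0],.048),4))
E
```

```text
[0.5390131  0.07555541 0.2028212 ] [-1.68631302e-04  6.76147461e-01  7.36766219e-01 -3.48312972e-04] [ 0.40151848 -0.3312286  -0.45882467] [0.5322031  0.15154721 0.34593565]
g [324.  147.5] [19. 24.] 90.0 [0.5753 0.1216 0.048 ]
y [321.5 183.9] [23.  22.6] 4.398705005645752 [0.5773 0.088  0.048 ]
b [327.  146.5] [273. 140.] 90.0 [0.5778 0.1227 0.048 ]
```

View pics/w1.png

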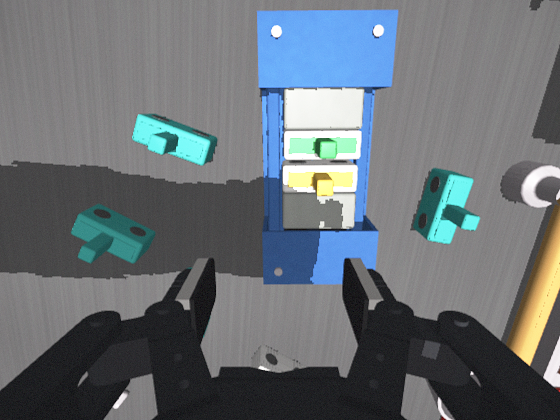

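The wrist view shows the rack nearly aligned with the tool. The green stud is at (327,148) with its block top centred near (322,146), and the yellow stud is at (324,184) with its top near (320,180). I'll compute positions and yaw.

```bash
python3 - <<'E'
from h import *
from plant import readout
c=dict(np.load("pics/w1.npz"));s=readout.read_state()
for p in [(322.5,145.5),(320,179.5)]: print("top",ray(c,*p,.048))
h=cv2.cvtColor(c["pixels"],cv2.COLOR_RGB2HSV)
for n,hl,hh in[("g",45,80),("y",18,34)]:
    m=cv2.inRange(h,(hl,40,50),(hh,255,255)); m[:, :280]=0; m[:,370:]=0; m[220:]=0
    ys,xs=np.nonzero(m); q=cv2.findContours(m,0,1)[0]; q=max(q,key=cv2.contourArea); print(n,cv2.boundingRect(q))
    e=[ray(c,x,np.median(ys[abs(xs-x)<2]),.048) for x in (xs.min()+4,xs.max()-4)]
    d=e[1]-e[0]; print(np.round(e,4).tolist(),"mid",(e[0]+e[1])/2,"ang",np.degrees(np.arctan2(d[1],d[0])),np.linalg.norm(d))
# hood top corners (z=.057), +y hood outer and -y hood inner edge
for p in [(258,11),(396,11),(263,227),(377,227),(258,87),(394,87)]: print(p,np.round(ray(c,*p,.057),4))
E
```

```text
top [0.57367438 0.12326906 0.048     ]
top [0.57529974 0.0920603  0.048     ]
g (289, 137, 68, 22)
[[0.5471, 0.1214, 0.048], [0.6001, 0.126, 0.048]] mid [0.5736132  0.12371057 0.048     ] ang 4.9957121806699405 0.05320101603012417
y (287, 172, 66, 25)
[[0.5485, 0.0892, 0.048], [0.6012, 0.0948, 0.048]] mid [0.57481929 0.09201789 0.048     ] ang 6.032625593803567 0.05300340308219678
(258, 11) [0.5091 0.2228 0.057 ]
(396, 11) [0.6165 0.2321 0.057 ]
(263, 227) [0.5261 0.0438 0.057 ]
(377, 227) [0.6332 0.0533 0.057 ]
(258, 87) [0.5129 0.1672 0.057 ]
(394, 87) [0.6256 0.177  0.057 ]
```

```bash
python3 - <<'E'
from h import *
from plant import readout
s=readout.read_state()
for z in (.11,.052): print(plan(s,(.5737,.1235,z),5.1))
E
```

```text
(array([44.8, 38.7, 92.8]), array([-0.04,  0.01, -0.19]))
(array([ 44.8,  38.8, 150.8]), array([-0.04,  0.01, -0.19]))
```

Call:
arm_command(delta_pos=[[20, 20, 40], [45, 39, 80], [45, 39, 110], [45, 39, 135], [45, 39, 146], [45, 39, 151], [45, 39, 151], [45, 39, 151]], angular=[[0, 0, -0.2], [0, 0, -0.2], [0, 0, -0.2], [0, 0, -0.2], [0, 0, -0.2], [0, 0, -0.2], [0, 0, -0.2], [0, 0, -0.2]], gripper=[45, 45, 45, 45, 45, 45, 45, 45])

```text
time: 2.48
tcp_pos: [0.5755, 0.1237, 0.0538]
tcp_rot: [0.001, 0.675, 0.738, 0.001]
force: [-0.2, 0.3, 0.7]
opening: 0.527
gripper_force: 0.0
```

```bash
python3 - <<'E'
from h import *
from plant import readout,optics
c=optics.read_camera("wrist"); np.savez("pics/w2.npz",**c); cv2.imwrite("pics/w2.png",c["pixels"][:,:,::-1])
s=readout.read_state(); print(s["time"],s["tcp_pos"],s["force"],plan(s,(.5737,.1235,.052),5.1))
E
```

```text
2.5333 [0.57585347 0.12387205 0.05410438] [0.32466936 0.42419538 0.13897364] (array([-0.2, -2.2,  2.1]), array([ 0.18,  0.  , -0.01]))
```

View pics/w2.png

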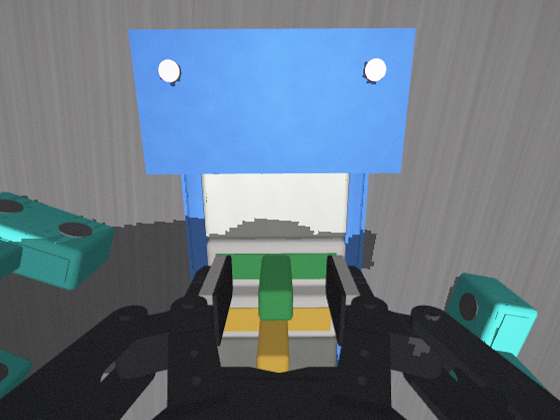

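The wrist view shows the green stud at (276,287) between the fingers, whose centre is at about column 282, so I need a small sideways correction of about 2 mm. Then I close.

Call:
arm_command(delta_pos=[[0, -2.2, 1], [0, -2.2, 1], [0, -2.2, 1], [0, -2.2, 1], [0, -2.2, 1], [0, -2.2, 1], [0, -2.2, 1], [0, -2.2, 1]], angular=[[0, 0, 0], [0, 0, 0], [0, 0, 0], [0, 0, 0], [0, 0, 0], [0, 0, 0], [0, 0, 0], [0, 0, 0]], gripper=[45, 45, 10, 10, 10, 10, 10, 10], force=100)

```text
time: 3.2
tcp_pos: [0.5728, 0.1243, 0.0517]
tcp_rot: [0.0, 0.675, 0.738, 0.0]
force: [-0.8, -0.6, 6.6]
opening: 0.144
gripper_force: 98.0
```

Call:
arm_command(delta_pos=[[0.3, 0, -0.5], [0.7, 0, -0.5], [1, 0, -0.5], [1.3, 0, -0.5], [1.5, 0, -0.5], [1.5, 0, -0.5]], angular=[[0, 0, 0], [0, 0, 0], [0, 0, 0], [0, 0, 0], [0, 0, 0], [0, 0, 0]], gripper=[10, 10, 10, 10, 10, 10])

```text
time: 3.7
tcp_pos: [0.5724, 0.1256, 0.0517]
tcp_rot: [0.0, 0.675, 0.738, 0.0]
force: [0.2, -1.0, 4.7]
opening: 0.146
gripper_force: 98.0
```

Call:
arm_command(delta_pos=[[0.6, 0, -0.5], [1.2, 0, -0.8], [1.8, 0, -0.8], [2.4, 0, -0.8], [3, 0, -0.8], [3, 0, -0.8]], angular=[[0, 0, 0], [0, 0, 0], [0, 0, 0], [0, 0, 0], [0, 0, 0], [0, 0, 0]], gripper=[10, 10, 10, 10, 10, 10])

```text
time: 4.2
tcp_pos: [0.5716, 0.1289, 0.0521]
tcp_rot: [-0.0, 0.675, 0.738, -0.0]
force: [0.7, -0.2, -1.3]
opening: 0.142
gripper_force: 97.6
```

Call:
arm_command(delta_pos=[[0.6, 0, 0.3], [1.2, 0, 0.3], [1.8, 0, 0.3], [2.4, 0, 0.3], [3, 0, 0.3], [3, 0, 0.3]], angular=[[0, 0, 0], [0, 0, 0], [0, 0, 0], [0, 0, 0], [0, 0, 0], [0, 0, 0]], gripper=[10, 10, 10, 10, 10, 10])

```text
time: 4.7
tcp_pos: [0.5716, 0.1319, 0.0521]
tcp_rot: [-0.0, 0.675, 0.738, 0.0]
force: [0.0, 0.4, -1.5]
opening: 0.146
gripper_force: 97.6
```

Call:
arm_command(delta_pos=[[0.6, 0, 0.6], [1.2, 0, 0.8], [1.8, 0, 0.8], [2.4, 0, 0.8], [3, 0, 0.8], [3, 0, 0.8]], angular=[[0, 0, 0], [0, 0, 0], [0, 0, 0], [0, 0, 0], [0, 0, 0], [0, 0, 0]], gripper=[10, 10, 10, 10, 10, 10])

```text
time: 5.2
tcp_pos: [0.5719, 0.1348, 0.0517]
tcp_rot: [0.0, 0.675, 0.738, 0.0]
force: [0.4, -1.6, 5.9]
opening: 0.144
gripper_force: 98.2
```

Call:
arm_command(delta_pos=[[0.4, 0, -0.3], [0.8, 0, -0.4], [1.2, 0, -0.4], [1.6, 0, -0.4], [2, 0, -0.4], [2, 0, -0.4]], angular=[[0, 0, 0], [0, 0, 0], [0, 0, 0], [0, 0, 0], [0, 0, 0], [0, 0, 0]], gripper=[10, 10, 10, 10, 10, 10])

```text
time: 5.7
tcp_pos: [0.5713, 0.1367, 0.0517]
tcp_rot: [0.0, 0.675, 0.738, 0.0]
force: [-0.2, -1.9, 3.7]
opening: 0.145
gripper_force: 98.0
```

Call:
arm_command(delta_pos=[[0.4, 0, -0.1], [0.8, 0, -0.1], [1.2, 0, -0.1], [1.6, 0, -0.1], [2, 0, -0.1], [2, 0, -0.1]], angular=[[0, 0, 0], [0, 0, 0], [0, 0, 0], [0, 0, 0], [0, 0, 0], [0, 0, 0]], gripper=[10, 10, 10, 10, 10, 10])

```text
time: 6.2
tcp_pos: [0.5709, 0.1388, 0.0517]
tcp_rot: [-0.0, 0.675, 0.738, 0.0]
force: [-0.7, -0.6, 2.9]
opening: 0.148
gripper_force: 97.8
```

Call:
arm_command(delta_pos=[[0.4, 0, 0], [0.8, 0, 0], [1.2, 0, 0], [1.6, 0, 0], [2, 0, 0], [2, 0, 0]], angular=[[0, 0, 0], [0, 0, 0], [0, 0, 0], [0, 0, 0], [0, 0, 0], [0, 0, 0]], gripper=[10, 10, 10, 10, 10, 10])

```text
time: 6.7
tcp_pos: [0.5707, 0.1408, 0.0517]
tcp_rot: [-0.0, 0.675, 0.738, -0.0]
force: [0.6, -0.2, 3.5]
opening: 0.149
gripper_force: 97.8
```

Call:
arm_command(delta_pos=[[0.4, 0, 0], [0.8, 0, 0], [1.2, 0, 0], [1.6, 0, 0], [2, 0, 0], [2, 0, 0]], angular=[[0, 0, 0], [0, 0, 0], [0, 0, 0], [0, 0, 0], [0, 0, 0], [0, 0, 0]], gripper=[10, 10, 10, 10, 10, 10])

```text
time: 7.2
tcp_pos: [0.5706, 0.1427, 0.0517]
tcp_rot: [-0.0, 0.675, 0.738, 0.0]
force: [0.6, -0.6, 2.0]
opening: 0.146
gripper_force: 97.8
```

Call:
arm_command(delta_pos=[[0.4, 0, 0.1], [0.8, 0, 0.1], [1.2, 0, 0.1], [1.6, 0, 0.1], [2, 0, 0.1], [2, 0, 0.1]], angular=[[0, 0, 0], [0, 0, 0], [0, 0, 0], [0, 0, 0], [0, 0, 0], [0, 0, 0]], gripper=[10, 10, 10, 10, 10, 10])

```text
time: 7.7
tcp_pos: [0.5705, 0.1447, 0.0517]
tcp_rot: [0.0, 0.675, 0.738, 0.0]
force: [0.3, -2.2, 4.2]
opening: 0.141
gripper_force: 97.9
```

Call:
arm_command(delta_pos=[[0.4, 0, 0], [0.8, 0, 0], [1.2, 0, 0], [1.6, 0, 0], [2, 0, 0], [2, 0, 0]], angular=[[0, 0, 0], [0, 0, 0], [0, 0, 0], [0, 0, 0], [0, 0, 0], [0, 0, 0]], gripper=[10, 10, 10, 10, 10, 10])

```text
time: 8.2
tcp_pos: [0.5705, 0.1458, 0.0517]
tcp_rot: [0.001, 0.675, 0.738, -0.001]
force: [1.3, -6.0, 5.9]
opening: 0.145
gripper_force: 98.2
```

Call:
arm_command(delta_pos=[[0.3, 0, -0.2], [0.6, 0, -0.2], [0.8, 0, -0.2], [0.8, 0, -0.2]], angular=[[0, 0, 0], [0, 0, 0], [0, 0, 0], [0, 0, 0]], gripper=[10, 10, 10, 10])

```text
time: 8.53
tcp_pos: [0.5706, 0.1459, 0.0517]
tcp_rot: [0.001, 0.675, 0.738, -0.001]
force: [0.7, -9.1, 2.7]
opening: 0.148
gripper_force: 97.9
```

The stop is felt at 9 N with almost no motion, after about 22 mm. I'll relieve, release and go over to the yellow jaw.

Call:
arm_command(delta_pos=[[-1, 0, 0], [-1.8, 0, 0], [-1.8, 0, 0], [-1.8, 0, 0], [-1.8, 0, 0], [-1.8, 0, 0], [-1.8, 0, 0]], angular=[[0, 0, 0], [0, 0, 0], [0, 0, 0], [0, 0, 0], [0, 0, 0], [0, 0, 0], [0, 0, 0]], gripper=[10, 10, 10, 45, 45, 45, 45])

```text
time: 9.12
tcp_pos: [0.57, 0.1459, 0.0516]
tcp_rot: [-0.0, 0.675, 0.738, -0.0]
force: [-0.2, -0.0, 0.3]
opening: 0.526
gripper_force: 0.0
```

```bash
python3 - <<'E'
from h import *
from plant import readout
s=readout.read_state()
print(s["force"],s["opening"],s["tcp_pos"])
for z in (.105,.052): print(plan(s,(.5743,.092,z),5.1))
E
```

```text
[-0.16338665 -0.00361048  0.32774961] 0.5257650197616235 [0.56998721 0.14592535 0.05158379]
(array([-54.1,  -0.6, -53.4]), array([-0.04, -0.02,  0.06]))
(array([-54.1,  -0.6,  -0.4]), array([-0.04, -0.02,  0.06]))
```

Call:
arm_command(delta_pos=[[0, 0, -30], [0, 0, -53], [-20, 0, -53], [-54, -0.6, -53], [-54, -0.6, -45], [-54, -0.6, -20], [-54, -0.6, -2], [-54, -0.6, -0.5]], angular=[[0, 0, 0], [0, 0, 0], [0, 0, 0], [0, 0, 0], [0, 0, 0], [0, 0, 0], [0, 0, 0], [0, 0, 0]], gripper=[45, 45, 45, 45, 45, 45, 45, 45])

```text
time: 9.78
tcp_pos: [0.572, 0.0917, 0.0491]
tcp_rot: [-0.002, 0.675, 0.738, -0.002]
force: [-0.8, 0.3, 0.2]
opening: 0.526
gripper_force: 0.0
```

```bash
python3 - <<'E'
from h import *
from plant import readout,optics
c=optics.read_camera("wrist"); np.savez("pics/w3.npz",**c); cv2.imwrite("pics/w3.png",c["pixels"][:,:,::-1])
s=readout.read_state(); print(s["time"],s["tcp_pos"],s["force"],plan(s,(.5743,.092,.052),5.1))
E
```

```text
9.8333 [0.5727117  0.09187128 0.05041972] [-1.14994192 -0.48329484  0.56418241] (array([-0. ,  1.6, -1.6]), array([-0.24, -0.03,  0.03]))
```

View pics/w3.png

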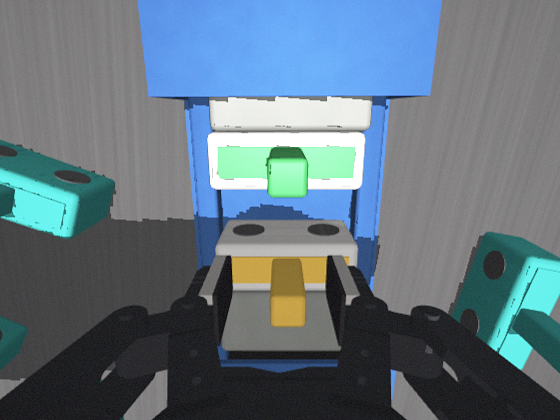

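The green jaw now stands against its grey block at (287,160). The yellow stud is at (288,290) against a finger centre at about 281, so I shift about +2.5 mm and close.

Call:
arm_command(delta_pos=[[0, 2.5, -1], [0, 2.5, -1], [0, 2.5, -1], [0, 2.5, -1], [0, 2.5, -1], [0, 2.5, -1], [0, 2.5, -1], [0, 2.5, -1]], angular=[[0, 0, 0], [0, 0, 0], [0, 0, 0], [0, 0, 0], [0, 0, 0], [0, 0, 0], [0, 0, 0], [0, 0, 0]], gripper=[45, 45, 10, 10, 10, 10, 10, 10], force=100)

```text
time: 10.5
tcp_pos: [0.5778, 0.0922, 0.0544]
tcp_rot: [0.001, 0.675, 0.738, 0.001]
force: [-0.0, -0.2, 5.8]
opening: 0.141
gripper_force: 97.6
```

Call:
arm_command(delta_pos=[[-0.6, 0, -0.3], [-1.2, 0, -0.3], [-1.8, 0, -0.3], [-2.4, 0, -0.3], [-3, 0, -0.3], [-3.6, 0, -0.3], [-4, 0, -0.3], [-4, 0, -0.3]], angular=[[0, 0, 0], [0, 0, 0], [0, 0, 0], [0, 0, 0], [0, 0, 0], [0, 0, 0], [0, 0, 0], [0, 0, 0]], gripper=[10, 10, 10, 10, 10, 10, 10, 10])

```text
time: 11.17
tcp_pos: [0.578, 0.0884, 0.0544]
tcp_rot: [0.0, 0.675, 0.738, 0.001]
force: [-1.2, 1.8, 6.8]
opening: 0.144
gripper_force: 97.9
```

Call:
arm_command(delta_pos=[[-0.6, 0, -0.4], [-1.2, 0, -0.5], [-1.8, 0, -0.5], [-2.4, 0, -0.5], [-3, 0, -0.5], [-3.6, 0, -0.5], [-4, 0, -0.5], [-4, 0, -0.5]], angular=[[0, 0, 0], [0, 0, 0], [0, 0, 0], [0, 0, 0], [0, 0, 0], [0, 0, 0], [0, 0, 0], [0, 0, 0]], gripper=[10, 10, 10, 10, 10, 10, 10, 10])

```text
time: 11.83
tcp_pos: [0.578, 0.084, 0.0544]
tcp_rot: [0.0, 0.675, 0.738, 0.0]
force: [0.5, 1.7, 4.9]
opening: 0.143
gripper_force: 98.1
```

Call:
arm_command(delta_pos=[[-0.4, 0, -0.2], [-0.8, 0, -0.3], [-1.2, 0, -0.3], [-1.6, 0, -0.3], [-2, 0, -0.3], [-2, 0, -0.3]], angular=[[0, 0, 0], [0, 0, 0], [0, 0, 0], [0, 0, 0], [0, 0, 0], [0, 0, 0]], gripper=[10, 10, 10, 10, 10, 10])

```text
time: 12.33
tcp_pos: [0.5779, 0.0819, 0.0544]
tcp_rot: [0.0, 0.675, 0.738, -0.0]
force: [-0.5, 1.6, 2.5]
opening: 0.143
gripper_force: 97.8
```

Call:
arm_command(delta_pos=[[-0.4, 0, 0], [-0.8, 0, 0], [-1.2, 0, 0], [-1.6, 0, 0], [-2, 0, 0], [-2, 0, 0]], angular=[[0, 0, 0], [0, 0, 0], [0, 0, 0], [0, 0, 0], [0, 0, 0], [0, 0, 0]], gripper=[10, 10, 10, 10, 10, 10])

```text
time: 12.83
tcp_pos: [0.5781, 0.08, 0.0544]
tcp_rot: [-0.0, 0.675, 0.738, -0.0]
force: [-0.1, 1.0, 2.1]
opening: 0.142
gripper_force: 97.8
```

Call:
arm_command(delta_pos=[[-0.4, 0, 0], [-0.8, 0, 0], [-1.2, 0, 0], [-1.5, 0, 0], [-1.5, 0, 0]], angular=[[0, 0, 0], [0, 0, 0], [0, 0, 0], [0, 0, 0], [0, 0, 0]], gripper=[10, 10, 10, 10, 10])

```text
time: 13.25
tcp_pos: [0.5782, 0.0789, 0.0544]
tcp_rot: [-0.0, 0.675, 0.738, 0.0]
force: [-0.3, 4.0, 2.1]
opening: 0.143
gripper_force: 97.8
```

Call:
arm_command(delta_pos=[[-0.4, 0, 0], [-0.8, 0, 0], [-1.2, 0, 0], [-1.2, 0, 0], [-1.2, 0, 0]], angular=[[0, 0, 0], [0, 0, 0], [0, 0, 0], [0, 0, 0], [0, 0, 0]], gripper=[10, 10, 10, 10, 10])

```text
time: 13.67
tcp_pos: [0.5781, 0.0786, 0.0544]
tcp_rot: [-0.001, 0.674, 0.738, 0.001]
force: [-1.9, 8.2, 2.7]
opening: 0.144
gripper_force: 97.9
```

Stop felt at about 8 N after 13.6 mm of travel; the total of about 35 mm agrees with the 40 mm gap. Relieve, release, rise and look.

Call:
arm_command(delta_pos=[[1, 0, 0], [1.8, 0, 0], [1.8, 0, 0], [1.8, 0, 0], [1.8, 0, 0], [1.8, 0, 0], [1.8, 0, 0]], angular=[[0, 0, 0], [0, 0, 0], [0, 0, 0], [0, 0, 0], [0, 0, 0], [0, 0, 0], [0, 0, 0]], gripper=[10, 10, 10, 45, 45, 45, 45])

```text
time: 14.25
tcp_pos: [0.5782, 0.0789, 0.0543]
tcp_rot: [0.0, 0.675, 0.738, -0.0]
force: [0.1, -0.2, -0.5]
opening: 0.526
gripper_force: 0.0
```

Call:
arm_command(delta_pos=[[0, 0, -35], [0, 0, -70], [0, 0, -100], [0, 0, -130], [0, 0, -130], [0, 0, -130], [0, 0, -130]], angular=[[0, 0, 0], [0, 0, 0], [0, 0, 0], [0, 0, 0], [0, 0, 0], [0, 0, 0], [0, 0, 0]], gripper=[60, 60, 60, 60, 60, 60, 60])

```text
time: 14.83
tcp_pos: [0.578, 0.0791, 0.184]
tcp_rot: [-0.0, 0.675, 0.738, -0.0]
force: [1.1, 0.0, 0.0]
opening: 0.705
gripper_force: 0.0
```

```bash
python3 - <<'E'
from h import *
from plant import readout,optics
c=optics.read_camera("wrist"); np.savez("pics/w4.npz",**c); t=optics.read_camera("top"); np.savez("pics/t4.npz",**t)
s=readout.read_state(); print(s["time"],s["tcp_pos"],s["force"])
h=cv2.cvtColor(np.ascontiguousarray(c["pixels"]),cv2.COLOR_RGB2HSV)
for n,hl,hh in[("g",45,80),("y",18,34)]:
    m=cv2.inRange(h,(hl,60,50),(hh,255,255)); m[:, :200]=0; m[:,450:]=0
    q=max(cv2.findContours(m,0,1)[0],key=cv2.contourArea); print(n,cv2.boundingRect(q),cv2.minAreaRect(q))
cv2.imwrite("pics/w4.png",cv2.resize(c["pixels"][0:300,180:420],(640,800))[:600,:,::-1])
R=(.5355,-.326); print(plan(s,(R[0],R[1],.19),12.6),plan(s,(R[0],R[1],.19),102.6))
E
```

```text
14.9333 [0.57740097 0.07910892 0.18308666] [-0.58369373  0.72049988  0.13905979]
g (241, 112, 73, 21) ((277.0, 122.0), (20.0, 72.0), 90.0)
y (245, 190, 69, 28) ((279.0, 203.5), (27.0, 68.0), 90.0)
(array([-399.7,  -78. ,   -6.8]), array([-0.13, -0.02, -7.46])) (array([-399.7,  -78. ,   -6.8]), array([-0.11,  0.09, 82.54]))
```

View pics/w4.png

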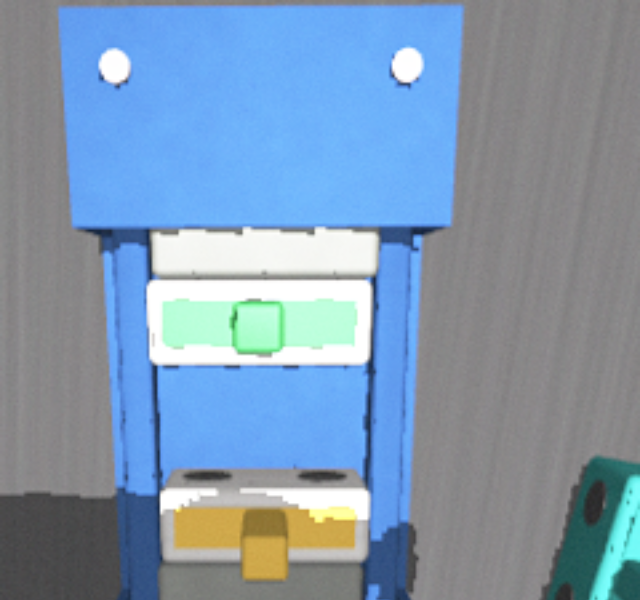

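The blocks stand apart with a clear gap: the green band is centred near (277,122) and the yellow near (279,198) in full-picture pixels. I'll work out the gap centre and go to the red jaw.

```bash
python3 - <<'E'
from h import *
c=dict(np.load("pics/w4.npz"))
g=ray(c,277.2,121.9,.048);y=ray(c,279.4,198,.048);d=g-y;print(g,y,(g+y)/2,np.linalg.norm(d),np.degrees(np.arctan2(-d[0],d[1])))
# angle of block edges / hood edge
for a,b,z in [((60,8),(462,6),.057),((75,226),(450,226),.057)]:
    P,Q=[ray(c,180+p[0]*.375,p[1]*.375,z) for p in (a,b)];e=Q-P;print(np.linalg.norm(e),np.degrees(np.arctan2(e[1],e[0])),(P+Q)/2)
E
```

```text
[0.57013361 0.14393007 0.048     ] [0.57784159 0.07906135 0.048     ] [0.5739876  0.11149571 0.048     ] 0.06532506392063676 6.776353004740031
0.10949309120162201 5.3698381957104635 [0.56322186 0.22773441 0.057     ]
0.10922872330393732 5.137635069333774 [0.56863674 0.1721422  0.057     ]
```

Call:
arm_command(delta_pos=[[-40, -8, -7], [-400, -78, -7], [-400, -78, -7], [-400, -78, -7], [-400, -78, -7], [-400, -78, -7], [-400, -78, -7], [-400, -78, -7]], angular=[[0, 0, -7.5], [0, 0, -7.5], [0, 0, -7.5], [0, 0, -7.5], [0, 0, -7.5], [0, 0, -7.5], [0, 0, -7.5], [0, 0, -7.5]], gripper=[60, 60, 60, 60, 60, 60, 60, 60])

```text
time: 15.6
tcp_pos: [0.5432, -0.2506, 0.1901]
tcp_rot: [-0.001, 0.625, 0.781, -0.0]
force: [2.3, -0.4, -0.2]
opening: 0.704
gripper_force: 0.0
```

```bash
python3 - <<'E'
from h import *
from plant import readout
s=readout.read_state(); print(s["tcp_pos"],plan(s,(.5355,-.326,.19),12.6),plan(s,(.5355,-.37,.19),12.6))
E
```

```text
[ 0.54318726 -0.25062998  0.19007895] (array([-71.9, -24. ,   0. ]), array([-0.08, -0.08,  0.04])) (array([-114.8,  -33.6,   -0. ]), array([-0.08, -0.08,  0.04]))
```

Call:
arm_command(delta_pos=[[-40, -12, 0], [-65, -22, 0], [-65, -22, 0], [-65, -22, 0], [-65, -22, 0], [-65, -22, 0]], angular=[[0, 0, 0], [0, 0, 0], [0, 0, 0], [0, 0, 0], [0, 0, 0], [0, 0, 0]], gripper=[60, 60, 60, 60, 60, 60])

```text
time: 16.1
tcp_pos: [0.537, -0.3159, 0.1907]
tcp_rot: [-0.001, 0.625, 0.781, 0.0]
force: [0.4, -0.1, -0.4]
opening: 0.706
gripper_force: 0.0
```

```bash
python3 - <<'E'
from h import *
from plant import readout,optics
c=optics.read_camera("wrist"); np.savez("pics/w5.npz",**c)
s=readout.read_state(); print(s["time"],s["tcp_pos"],s["force"])
p=np.round(proj(c,(.5355,-.326,.04))).astype(int);print(p)
x0,y0=max(p[0]-100,0),max(p[1]-75,0)
cv2.imwrite("pics/w5.png",cv2.resize(c["pixels"][y0:y0+150,x0:x0+200],(800,600))[:,:,::-1]); print(x0,y0)
for q in blobs(c,0,8,(x0,y0,x0+200,y0+150),amin=60)[1]: print(cv2.boundingRect(q),cv2.minAreaRect(q))
E
```

```text
16.15 [ 0.53723319 -0.31585661  0.19099199] [0.19077051 0.01197658 0.64311876]
[276 204]
176 129
(244, 189, 64, 31) ((275.5, 204.0), (30.0, 63.0), 90.0)
```

View pics/w5.png

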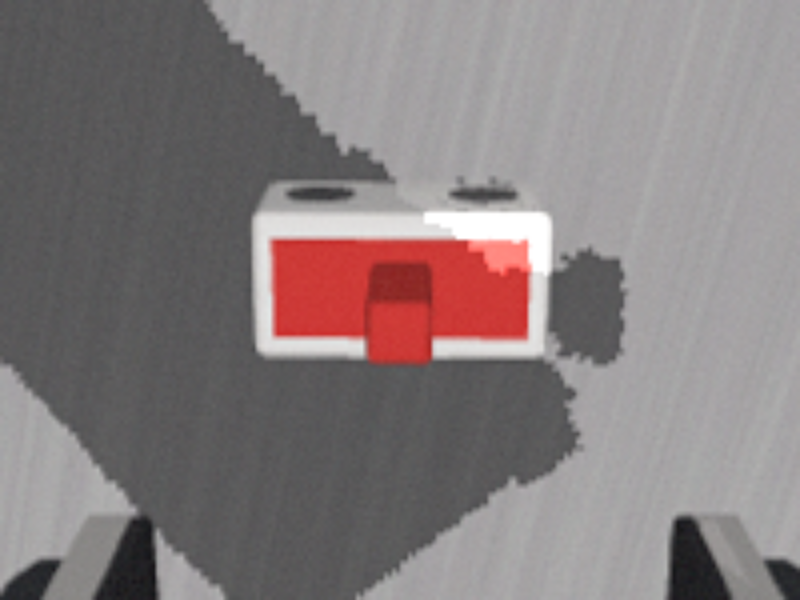

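The red jaw is square to the tool: its band is centred at crop (400,288), full picture (276,201). I'll compute the grasp.

```bash
python3 - <<'E'
from h import *
from plant import readout
c=dict(np.load("pics/w5.npz"));s=readout.read_state()
P=ray(c,275.9,201,.04);a=ray(c,176+271/4,129+288/4,.04);b=ray(c,176+528/4,129+288/4,.04);e=b-a
an=np.degrees(np.arctan2(e[1],e[0]));print(P,np.linalg.norm(e),an)
print(plan(s,(P[0],P[1],.046),an))
E
```

```text
[ 0.53523166 -0.32314665  0.04      ] 0.06021103089860128 12.739889611470371
(array([ -6.8,  -3.5, 145. ]), array([-0.03, -0.05, -0.01]))
```

Call:
arm_command(delta_pos=[[-6.8, -3.5, 35], [-6.8, -3.5, 70], [-6.8, -3.5, 105], [-6.8, -3.5, 132], [-6.8, -3.5, 142], [-6.8, -3.5, 145], [-6.8, -3.5, 145], [-6.8, -3.5, 145]], angular=[[0, 0, 0], [0, 0, 0], [0, 0, 0], [0, 0, 0], [0, 0, 0], [0, 0, 0], [0, 0, 0], [0, 0, 0]], gripper=[45, 45, 45, 45, 45, 45, 45, 45])

```text
time: 16.82
tcp_pos: [0.5364, -0.325, 0.0481]
tcp_rot: [0.001, 0.625, 0.781, 0.0]
force: [0.6, 0.1, -0.2]
opening: 0.525
gripper_force: 0.0
```

```bash
python3 - <<'E'
from h import *
from plant import readout,optics
c=optics.read_camera("wrist"); np.savez("pics/w6.npz",**c)
s=readout.read_state(); print(s["time"],s["tcp_pos"],s["force"],plan(s,(.5352,-.3231,.046),12.74))
h=cv2.cvtColor(np.ascontiguousarray(c["pixels"]),cv2.COLOR_RGB2HSV)
for v in (270,280,290,300,310,320,330):
    r=np.nonzero((cv2.inRange(h,(0,120,60),(8,255,255))|cv2.inRange(h,(172,120,60),(180,255,255)))[v,150:420])[0]+150
    k=np.nonzero(h[v,150:420,2]<50)[0]+150
    print(v,(r.min(),r.max()) if len(r) else None,k[k<276].max() if (k<276).any() else None,k[k>286].min() if (k>286).any() else None)
E
```

```text
16.8667 [ 0.53651096 -0.32526315  0.04836645] [-0.39429376  0.0384686   0.26867149] (array([ 2.4, -0.8,  2.4]), array([ 0.11,  0.14, -0.07]))
270 (np.int64(232), np.int64(326)) 231 327
280 (np.int64(232), np.int64(325)) 231 327
290 (np.int64(262), np.int64(295)) 231 326
300 (np.int64(262), np.int64(295)) 230 328
310 (np.int64(263), np.int64(293)) 227 330
320 None 225 333
330 None 222 335
```

Call:
arm_command(delta_pos=[[2, -0.3, 1], [2, -0.3, 1], [2, -0.3, 1], [2, -0.3, 1], [2, -0.3, 1], [2, -0.3, 1], [2, -0.3, 1], [2, -0.3, 1]], angular=[[0, 0, 0], [0, 0, 0], [0, 0, 0], [0, 0, 0], [0, 0, 0], [0, 0, 0], [0, 0, 0], [0, 0, 0]], gripper=[45, 45, 10, 10, 10, 10, 10, 10], force=100)

```text
time: 17.53
tcp_pos: [0.5347, -0.323, 0.0459]
tcp_rot: [0.0, 0.625, 0.781, -0.0]
force: [0.0, 1.4, 5.5]
opening: 0.144
gripper_force: 98.1
```

Call:
arm_command(delta_pos=[[0, 0, -1], [0, 0, -6], [0, 0, -25], [0, 0, -60], [0, 0, -95], [0, 0, -95], [0, 0, -95], [0, 0, -95]], angular=[[0, 0, 0], [0, 0, 0], [0, 0, 0], [0, 0, 0], [0, 0, 0], [0, 0, 0], [0, 0, 0], [0, 0, 0]], gripper=[10, 10, 10, 10, 10, 10, 10, 10])

```text
time: 18.2
tcp_pos: [0.5339, -0.3223, 0.1395]
tcp_rot: [-0.001, 0.625, 0.781, -0.0]
force: [-0.2, 0.9, -4.1]
opening: 0.141
gripper_force: 98.0
```

```bash
python3 - <<'E'
from h import *
from plant import readout,optics
c=optics.read_camera("wrist"); np.savez("pics/w7.npz",**c); cv2.imwrite("pics/w7.png",c["pixels"][:,:,::-1])
s=readout.read_state(); print(s["time"],s["tcp_pos"],s["force"],s["opening"],plan(s,(.574,.1115,.142),5.2))
E
```

```text
18.25 [ 0.5334938  -0.32202263  0.13881154] [-0.32031455 -0.38359001 -4.53922523] 0.1436190991808502 (array([414.2, 134.4,  -2.6]), array([-0.11, -0.11,  7.44]))
```

View pics/w7.png

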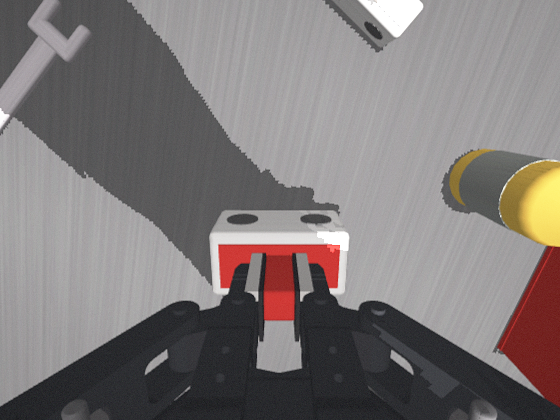

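The red jaw hangs square in the grip at (280,265). The white jaw is at (400,15) and the bottle at (520,195), both well clear. I'll raise and carry over at a height clear of the white stud.

Call:
arm_command(delta_pos=[[2, 0, -20], [20, 5, -32], [55, 18, -32], [95, 31, -32], [135, 44, -32], [175, 57, -32], [215, 70, -32], [255, 83, -32]], angular=[[0, 0, 0], [0, 0, 1], [0, 0, 2], [0, 0, 3], [0, 0, 4], [0, 0, 5], [0, 0, 6], [0, 0, 7.4]], gripper=[10, 10, 10, 10, 10, 10, 10, 10])

```text
time: 18.92
tcp_pos: [0.5581, -0.0555, 0.1706]
tcp_rot: [-0.001, 0.674, 0.738, -0.001]
force: [0.8, 0.0, -4.2]
opening: 0.146
gripper_force: 98.1
```

```bash
python3 - <<'E'
from h import *
from plant import readout
s=readout.read_state(); print(s["time"],s["tcp_pos"],s["force"],s["opening"],plan(s,(.5735,.1118,.165),5.2))
E
```

```text
18.9167 [ 0.55814819 -0.0555495   0.17063661] [ 0.77280225  0.0270959  -4.21341457] 0.14584496343487674 (array([165.3,  30.4,   5.7]), array([-0.16, -0.06, -0.02]))
```

Call:
arm_command(delta_pos=[[35, 7, 3], [70, 14, 5], [105, 21, 5], [130, 26, 5], [148, 29, 5], [156, 30, 5], [156, 30, 5], [156, 30, 5]], angular=[[0, 0, 0], [0, 0, 0], [0, 0, 0], [0, 0, 0], [0, 0, 0], [0, 0, 0], [0, 0, 0], [0, 0, 0]], gripper=[10, 10, 10, 10, 10, 10, 10, 10])

```text
time: 19.58
tcp_pos: [0.5743, 0.1, 0.1663]
tcp_rot: [-0.001, 0.674, 0.739, -0.001]
force: [-0.5, -0.3, -3.5]
opening: 0.137
gripper_force: 98.0
```

```bash
python3 - <<'E'
from h import *
from plant import readout
s=readout.read_state(); print(s["time"],s["tcp_pos"],s["force"],s["opening"],plan(s,(.5735,.1118,.1),5.2))
E
```

```text
19.5833 [0.57434369 0.09997615 0.16625649] [-0.50295396 -0.25531168 -3.48040266] 0.1371839246290842 (array([11.9,  0.4, 66.3]), array([-0.12,  0.02,  0.07]))
```

Call:
arm_command(delta_pos=[[12, 0.4, 0], [12, 0.4, 20], [12, 0.4, 45], [12, 0.4, 58], [12, 0.4, 62], [12, 0.4, 62], [12, 0.4, 62], [12, 0.4, 62]], angular=[[0, 0, 0], [0, 0, 0], [0, 0, 0], [0, 0, 0], [0, 0, 0], [0, 0, 0], [0, 0, 0], [0, 0, 0]], gripper=[10, 10, 10, 10, 10, 10, 10, 10])

```text
time: 20.25
tcp_pos: [0.5753, 0.1121, 0.1065]
tcp_rot: [0.001, 0.674, 0.739, 0.001]
force: [-0.2, -1.1, -3.0]
opening: 0.141
gripper_force: 97.9
```

```bash
python3 - <<'E'
from h import *
from plant import readout,optics
c=optics.read_camera("wrist"); np.savez("pics/w8.npz",**c); a=optics.read_camera("side")
s=readout.read_state(); print(s["time"],s["tcp_pos"],s["force"],s["opening"],plan(s,(.5735,.1118,.1),5.2))
S=a["pixels"][190:310,220:300]
o=np.zeros((600,800,3),np.uint8); o[:480,:400]=cv2.resize(c["pixels"][150:390,180:380],(400,480)); o[:600,400:]=cv2.resize(S,(400,600)); cv2.imwrite("pics/w8.png",o[:,:,::-1])
E
```

```text
20.35 [0.57517303 0.11229957 0.10642992] [-0.13926404 -0.03593602 -4.13693488] 0.13781346939511982 (array([-0.3, -1.7,  6.4]), array([0.11, 0.01, 0.03]))
```

View pics/w8.png

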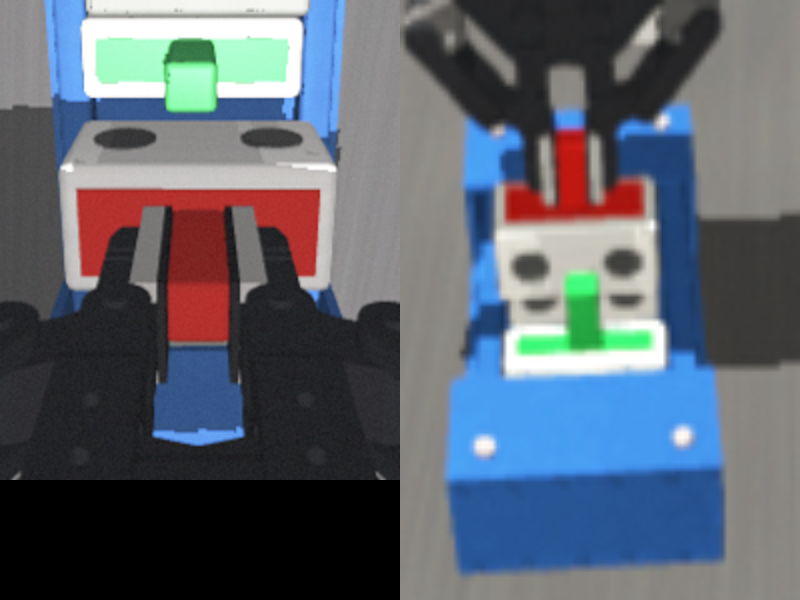

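The red jaw is above the gap between green and yellow, parallel to both. I correct 1.6 mm sideways and start lowering.

Call:
arm_command(delta_pos=[[0, -1.6, 2], [0, -1.6, 5], [0, -1.6, 8], [0, -1.6, 11], [0, -1.6, 13], [0, -1.6, 15], [0, -1.6, 15], [0, -1.6, 15]], angular=[[0, 0, 0], [0, 0, 0], [0, 0, 0], [0, 0, 0], [0, 0, 0], [0, 0, 0], [0, 0, 0], [0, 0, 0]], gripper=[10, 10, 10, 10, 10, 10, 10, 10])

```text
time: 21.02
tcp_pos: [0.5727, 0.1123, 0.0902]
tcp_rot: [-0.0, 0.674, 0.739, -0.0]
force: [0.6, -0.6, -3.2]
opening: 0.148
gripper_force: 98.0
```

Call:
arm_command(delta_pos=[[0, 0.6, 1], [0, 0.6, 2.5], [0, 0.6, 4], [0, 0.6, 5.5], [0, 0.6, 7], [0, 0.6, 8], [0, 0.6, 8], [0, 0.6, 8]], angular=[[0, 0, 0], [0, 0, 0], [0, 0, 0], [0, 0, 0], [0, 0, 0], [0, 0, 0], [0, 0, 0], [0, 0, 0]], gripper=[10, 10, 10, 10, 10, 10, 10, 10])

```text
time: 21.68
tcp_pos: [0.5733, 0.1123, 0.0823]
tcp_rot: [-0.0, 0.674, 0.739, -0.0]
force: [0.0, -0.2, -3.7]
opening: 0.144
gripper_force: 98.0
```

Call:
arm_command(delta_pos=[[0, 0, 2], [0, 0, 4], [0, 0, 6], [0, 0, 8], [0, 0, 10], [0, 0, 11], [0, 0, 11], [0, 0, 11]], angular=[[0, 0, 0], [0, 0, 0], [0, 0, 0], [0, 0, 0], [0, 0, 0], [0, 0, 0], [0, 0, 0], [0, 0, 0]], gripper=[10, 10, 10, 10, 10, 10, 10, 10])

```text
time: 22.35
tcp_pos: [0.5734, 0.1123, 0.0713]
tcp_rot: [-0.0, 0.674, 0.739, -0.0]
force: [-0.6, 0.2, -4.4]
opening: 0.143
gripper_force: 98.0
```

Bottom is at about 25 mm; next it passes the rail tops at 20 mm.

Call:
arm_command(delta_pos=[[0, 0, 1.5], [0, 0, 3], [0, 0, 4.5], [0, 0, 6], [0, 0, 7.5], [0, 0, 9], [0, 0, 9], [0, 0, 9]], angular=[[0, 0, 0], [0, 0, 0], [0, 0, 0], [0, 0, 0], [0, 0, 0], [0, 0, 0], [0, 0, 0], [0, 0, 0]], gripper=[10, 10, 10, 10, 10, 10, 10, 10])

```text
time: 23.02
tcp_pos: [0.5733, 0.1123, 0.0622]
tcp_rot: [-0.0, 0.674, 0.739, -0.0]
force: [-0.2, -0.4, -4.1]
opening: 0.146
gripper_force: 98.0
```

Call:
arm_command(delta_pos=[[0, 0, 1.5], [0, 0, 3], [0, 0, 4.5], [0, 0, 6], [0, 0, 7], [0, 0, 8], [0, 0, 8], [0, 0, 8]], angular=[[0, 0, 0], [0, 0, 0], [0, 0, 0], [0, 0, 0], [0, 0, 0], [0, 0, 0], [0, 0, 0], [0, 0, 0]], gripper=[10, 10, 10, 10, 10, 10, 10, 10])

```text
time: 23.68
tcp_pos: [0.5733, 0.1123, 0.0543]
tcp_rot: [-0.0, 0.674, 0.739, -0.0]
force: [-0.3, 0.1, -3.3]
opening: 0.143
gripper_force: 98.0
```

Call:
arm_command(delta_pos=[[0, 0, 0.3], [0, 0, 0.6], [0, 0, 0.9], [0, 0, 1.1], [0, 0, 1.1]], angular=[[0, 0, 0], [0, 0, 0], [0, 0, 0], [0, 0, 0], [0, 0, 0]], gripper=[10, 10, 10, 10, 10])

```text
time: 24.1
tcp_pos: [0.5738, 0.1123, 0.0539]
tcp_rot: [0.0, 0.674, 0.739, 0.0]
force: [-1.5, 1.2, 5.5]
opening: 0.146
gripper_force: 99.3
```

The floor is felt at TCP z 53.9 mm, exactly as expected. Release and withdraw straight up.

Call:
arm_command(delta_pos=[[0, 0, -0.3], [0, 0, -0.3], [0, 0, -0.3], [0, 0, -0.3], [0, 0, -0.3], [0, 0, -0.3]], angular=[[0, 0, 0], [0, 0, 0], [0, 0, 0], [0, 0, 0], [0, 0, 0], [0, 0, 0]], gripper=[10, 45, 45, 45, 45, 45])

```text
time: 24.6
tcp_pos: [0.5734, 0.1123, 0.0535]
tcp_rot: [0.0, 0.674, 0.739, 0.0]
force: [-0.8, 0.1, -0.3]
opening: 0.525
gripper_force: 0.0
```

Call:
arm_command(delta_pos=[[0, 0, -15], [0, 0, -40], [0, 0, -75], [0, 0, -110], [0, 0, -130], [0, 0, -130], [0, 0, -130]], angular=[[0, 0, 0], [0, 0, 0], [0, 0, 0], [0, 0, 0], [0, 0, 0], [0, 0, 0], [0, 0, 0]], gripper=[45, 45, 45, 45, 45, 45, 45])

```text
time: 25.18
tcp_pos: [0.5742, 0.1124, 0.1847]
tcp_rot: [0.001, 0.674, 0.739, 0.001]
force: [-0.5, -1.2, -0.5]
opening: 0.526
gripper_force: 0.0
```

```bash
python3 - <<'E'
from h import *
from plant import readout,optics
c=optics.read_camera("wrist"); a=optics.read_camera("side")
s=readout.read_state(); print(s["time"],s["tcp_pos"],s["force"],s["opening"])
o=np.zeros((600,800,3),np.uint8); o[:,:400]=cv2.resize(c["pixels"][0:300,180:380],(400,600)); o[:,400:]=cv2.resize(a["pixels"][190:310,220:300],(400,600)); cv2.imwrite("pics/w9.png",o[:,:,::-1])
E
```

```text
25.2833 [0.57275156 0.11224727 0.18252372] [ 0.40321456 -0.49042664 -0.00457929] 0.5309521343039832
```

View pics/w9.png

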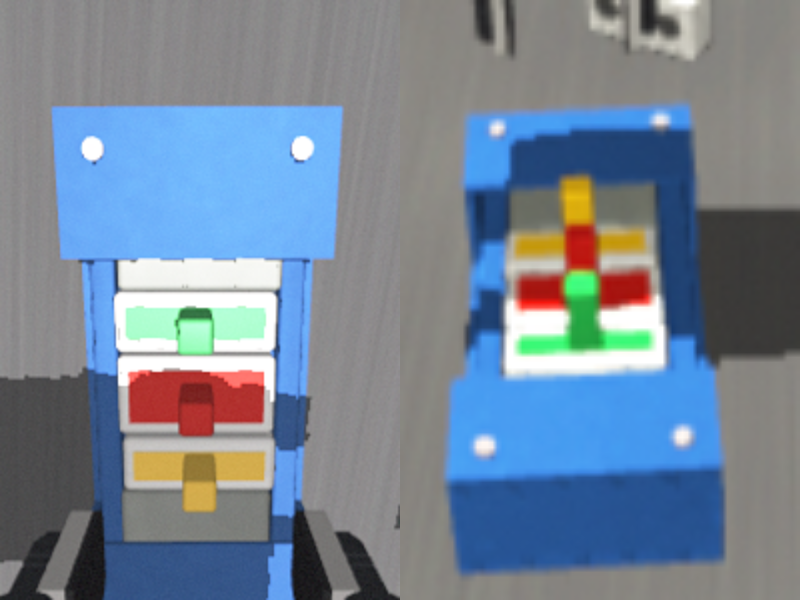

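The red jaw stands level between green and yellow (crop 196,400), with even small gaps and the gripper clear. Handing in.

```bash
python3 -c "
from plant import manip
print(manip.sign_off())"
```

```text
the job is handed in; nothing more can be done
None
```

The red jaw is in the rack between the green and yellow jaws, standing on the rack floor. Each half was slid until its stop was felt, at 8–9 N, and the job was handed in at about 25 s.

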